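# Lift the bronze bust from its mould

### The arm

A 6-joint arm with a two-finger parallel gripper is mounted at the origin on the work surface. World frame = base frame: x ahead of the robot, y to its left, z up, the work surface at z = 0. Lengths are in m, angles in degrees, forces in N, time in s.
With the tool pointing down it reaches from about 0.4 to 0.825 m from the base axis. Payload 7 kg.
Tool frame: the origin (TCP) lies at the very end of the fingers, on their centre line; the grasp point (between the pads) lies 19 mm behind it (r.hold_point_z is the distance from the TCP to the grasp point, in m); z points along the fingers, y is the line along which they close (so a half turn about z gives the same grasp; the last joint's range is limited). The gripper opens to 88 mm and grips with 3 to 60 N. Pads are 19 mm wide; open, the fingers measure 130 mm over their backs; the gripper's body (78 mm by 193 mm) begins 47 mm behind the grasp point.
Start: joints at [-48.696, 20.546, 0.682, 0, -70.136, -16.507], TCP at [0.283, -0.613, 0.227] pointing down, gripper open.
Joint ranges: [-176.03, 176.03], [-82.01, 121.73], [-58.28, 71.71], [-173.87, 95.51], [-174.79, -0.11], [-173.66, 173.66]. Speed limits (degrees/s): [136.94, 136.94, 172.46, 180, 180, 180].

### API

Orientations are given as [roll, pitch, yaw] about the fixed x, y, z axes, in that order (R = Rz(yaw) Ry(pitch) Rx(roll)).
In Python, from plant import telemetry, vision, workorder, r gives the robot as it stands.
- The arm moves only by the tool move_arm, never from a script. Its argument "plan" is a list of rows, each a list of 7 numbers: the opening, from -1 (shut) to 1 (fully open), so that 0 is half open, then the shift along the world's x, y, z in m, then the turn, a rotation vector about the world's x, y, z in degrees. In form: [[fingers, dx, dy, dz, ax, ay, az], ...]. A call has 1 to 20 rows; each row shifts and turns the commanded pose from where the row before left it; what a row does not reach is not made up. A row lasts 1/8 s, in which the tool goes at most 62.5 mm and 10.7 degrees, less where a joint would pass 70% of its speed; a pose out of reach is approached as far as the arm can. A call is refused whole if a number of a shift passes 0.0625 or a number of a turn 10.7, either way. A call with a gripper value outside its range is refused whole. The fingers move at their own pace and stop on an object; "force" is the grip in N (left out, the last holds). Time passes only in rows, so rows that do not move let the fingers close. It gives the time, the measured TCP pose, the force, the opening and the grip force at its end, in the units of the state.
- telemetry.get_state(): the state, without advancing time (a new reading comes with each control period).
- vision.capture(name): name is "scene" or "top"; returns a dict with "img" (480x640x3 uint8, red, green, blue), "depth" (480x640 float32, m along the optical axis (not along the pixel's ray), 0 where there is no reading), "intrinsics" (3x3 intrinsics, pixels), "R" (3x3) and "t" (3): a world point X has camera coordinates R X + t. Camera axes: x right, y down, z forward; pixel columns grow to the right and rows downward; lengths in m; the calibration is good to about 2 mm. A picture is of the moment at which its call begins.
- workorder.close_job(): hands the job in; it is judged then, once.
The state is a dict: "time_s": time; "joints": joint angles; "qd": joint speeds; "joint_torque": joint torques, N m; "tcp_pos": TCP position; "eef_rot": TCP orientation; "contact_force": force on the tool from outside, world axes, zero at the start; "moment": the same for the moment, N m; "gripper_width": finger opening in m; "gripper_force": force on a finger pad.
Only numpy, scipy, OpenCV 4.12 (cv2) and the standard library are available. Lean on these libraries where they do the work, as an engineer would, in place of code of your own. Each camera call takes 0.05 s, during which the arm holds its last target. There are 200 camera calls.

### The job

Lift the cast bronze bust out of the open plaster mould and lay it face up in the cork-lined wooden cradle, lying flat on the cork inside the rim. Set it down gently, do not drop it, and leave the mould and everything else on the bench where they are.

Things in the scene. Friction and masses are not known exactly. Their poses are not given: they have to be found in the camera images.
- bust_centre (a point): Middle of the head of the bronze bust (0.5 kg, 100 x 46 x 50, nose 8 more) lying on its back in the mould: 25 above its back, 12 crownward of mid-length, near the balance point. x to the crown, y across, z out of the face (up). The head's flat parallel cheeks, y +-23, span x -18 to 24 and z -13 to 17; the mould's face is at z -9. Narrow neck and 46 wide foot at -x.
- mould: Lower half of the plaster mould, holding the bust: loose block 180 (x) x 124 (y) x 42 high, 1.7 kg. Origin: centre of its underside. Cavity 104 (x) x 50, 16 deep, shaped to the bust with 2 mm clearance; four round bumps 6 high at the corners (x +-76, y +-48). The bust comes out straight up. The empty twin block near the far edge is the other half.
- cradle_pad (a point): Middle of the cork floor of the wooden cradle, a tray fixed to the bench, 22 above the bench. x along its length, y across, z up. Inside the rim the cork measures 150 (x) by 76 (y); the rim is 15 wide and stands 10 above the cork. The bust fits lengthways, crown to either end.
- mallet: hammer with wooden handle lying at the left side; a bystander
- scraper: flat-bladed scraper lying at the right side; a bystander
- brush: bench brush lying between mould and cradle, along x; a bystander
- screwdriver: red-handled screwdriver lying across the far side, along y; a bystander
- wax_jar: amber jar with black cap, 64 across, 75 high, near the far right; a bystander
- plinth: dark wooden display base, 76 square, 50 high, near the far left; a bystander
Mind the look-alikes: they are no part of the job. Leave any pink look-alike of the part that bears bust_centre alone. Leave any blue look-alike of the mould alone.

How it is judged:
By the outcome, as a careful person would: the job done as asked, in the order asked, and still so for the second after the job is handed in, with the robot touching nothing.
It also fails if it takes over 38 s, if anything falls off the work surface, if the arm or the gripper's body presses on something with over 40 N, if the wrist force passes 120 N, or if a joint passes its speed limit or range.

## Working session

There is one attempt and no reset: what is moved stays moved. The work goes in short steps, Python scripts to look and compute and a tool call to move; the robot and the scene stay as the last step left them, time stands still between calls to the robot, and variables do not carry over. Pictures are saved under pics/ and viewed, at most 10 in all, crops included, and the job is handed in when it is done.

Besides the shell and the picture viewer there is one more tool, called after "Emit:" as a command line: name --pt "numbers of a row" for each row, then --argument value for the rest. move_arm: Moves the arm, as the interface text tells. Its arguments: {"type":"object","properties":{"plan":{"type":"array"},"force":{"type":"number"}},"required":["plan"]}

```bash
mkdir -p pics
cat > h.py <<'E'
import numpy as np, cv2
from plant import telemetry, vision, workorder, r
def cap(n):
    c=vision.capture(n); np.savez('/tmp/%s.npz'%n,**c); return c
def load(n): return dict(np.load('/tmp/%s.npz'%n))
def world(c):
    K=c['intrinsics'];d=c['depth'];v,u=np.mgrid[0:480,0:640]
    P=np.stack([(u-K[0,2])/K[0,0]*d,(v-K[1,2])/K[1,1]*d,d],-1)
    return (P-c['t'])@c['R']
E
python3 - <<'E'
from h import *
for n in('scene','top'):
    c=cap(n); cv2.imwrite('pics/%s1.png'%n,c['img'][...,::-1])
s=telemetry.get_state();print(s)
E
```

```text
{'time_s': 0.1, 'joints': array([-4.86949069e+01,  2.05862820e+01,  6.38152437e-01, -1.97705835e-02,
       -7.01364631e+01, -1.65056840e+01]), 'qd': array([ 0.0569088 , -0.18514451,  0.15378501,  0.07305834, -0.04749619,
        0.04082467]), 'joint_torque': array([-9.87998174e-04, -5.84163094e+01,  2.93752384e+01,  7.01548755e+00,
        1.01807347e-02, -2.02551371e-05]), 'tcp_pos': array([ 0.28290182, -0.61235269,  0.22571522]), 'eef_rot': array([ 1.79913612e+02, -6.21542476e-03, -1.55207318e+02]), 'contact_force': array([ 0.05419761, -0.28462671,  0.57811562]), 'moment': array([0.05072049, 0.00388527, 0.02331252]), 'gripper_force': 0.0, 'gripper_width': 0.08777761893008688}
```

View pics/top1.png

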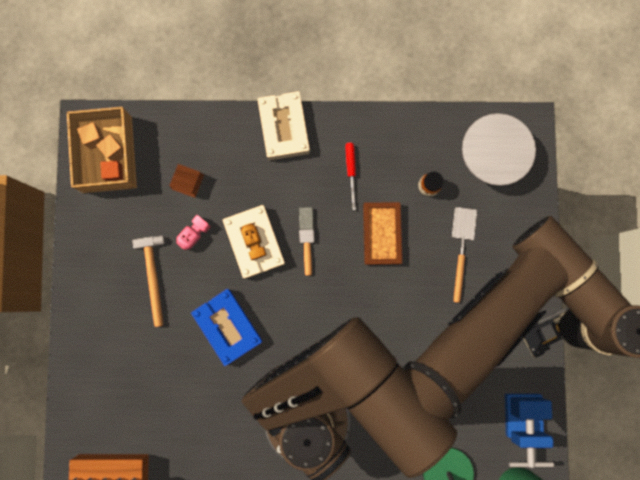

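View pics/scene1.png

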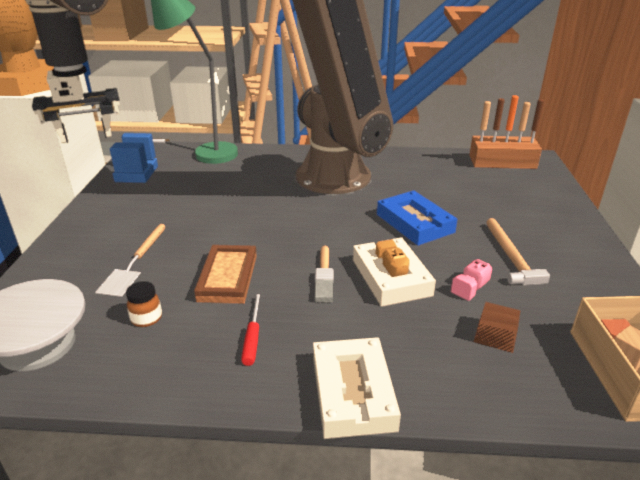

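Top view: the bronze bust lies in the cream mould at about (252,241), and the cradle is at (383,233). Look-alikes are the pink bust (192,233), the blue mould (227,327) and the empty cream twin (284,125). The bronze bust in the cream mould fits the description. Next I'll confirm it in a crop and measure.

Run:
```python
from h import *
c=load('top');W=world(c)
a=c['img'][195:290,210:300,::-1]; b=c['img'][195:275,355:412,::-1]
A=cv2.resize(a,None,fx=6,fy=6,interpolation=cv2.INTER_CUBIC);cv2.imwrite('pics/crop1.png',A)
def rect(name,m):
    n,l,st,_=cv2.connectedComponentsWithStats(m.astype('uint8'));k=1+st[1:,4].argmax()
    p=W[l==k]; rc=cv2.minAreaRect((p[:,:2]*1000).astype('float32'));print(name,len(p),rc,p[:,2].min(),np.median(p[:,2]),p[:,2].max())
z=W[...,2];v,u=np.mgrid[0:480,0:640]
box=(u>215)&(u<295)&(v>198)&(v<285)
rect('mould',box&(z>.034))
hsv=cv2.cvtColor(c['img'],cv2.COLOR_RGB2HSV)
rect('bust',box&(z>.046)&(hsv[...,1]>130))
rect('bust_hi',box&(z>.060))
bx=(u>358)&(u<410)&(v>195)&(v<272)
rect('cradle',bx&(z>.012))
rect('cork',bx&(z>.012)&(z<.0275))
rect('jar',(u>410)&(u<450)&(v>160)&(v<205)&(z>.06))
print(W[241,252],W[233,383], c['intrinsics'][0,0])
# height map of the bust, coarse
print((z[215:268:2,232:276:2]*1000).round().astype(int))
```

```text
mould 2491 ((450.9481201171875, 130.8300018310547), (328.71588134765625, 134.91600036621094), 24.18307113647461) 0.03402698303234152 0.043922109540815456 1.811637030985042
bust 495 ((434.25042724609375, 106.71001434326172), (291.4107666015625, 59.794219970703125), 33.17180252075195) 0.04666863771366233 0.07173826393073579 1.811637030985042
bust_hi 495 ((433.98333740234375, 108.13436889648438), (292.52227783203125, 62.47098159790039), 33.17180252075195) 0.06001244057569439 0.0718984361803274 1.811637030985042
cradle 2267 ((459.72613525390625, -171.21087646484375), (179.52450561523438, 395.5401916503906), 61.534664154052734) 0.012019882677857011 0.02562875293020431 1.811637030985042
cork 1210 ((544.4121704101562, -217.166748046875), (93.02075958251953, 159.00003051757812), 85.99000549316406) 0.012019882677857011 0.02159529788434874 0.027484594880963945
jar 312 ((509.9248962402344, -197.8338623046875), (54.602386474609375, 536.7840576171875), 48.025917053222656) 0.06020767376393304 0.07521979477820516 1.811637030985042
[0.51139829 0.15725451 0.08283142] [ 0.54232881 -0.21984255  0.02588
[... 2428 characters left out ...]
 40   45]
 [   1    3   40   43   41   42   46   39   32   59   73   74   67   54
    34   35   41   45   51   40   46   44]
 [  -1    9   44   42   48   40   44   36   41   70   51   46   28   29
    30   32   39   41   42   43   37   40]
 [  -1    1   -9   49   50   44   49   40   39   53   46   47   31   40
    29   30   44   43   39   43   39   41]
 [  13   -1    1   46   42   49   35   38   47   45   34   43   42   27
    30   31   25   35   45   49   44   52]
 [   6   -9    3   42   37   49   43   37   45   45   43   41   40   32
    29   32   37   38   51   42   40   41]
 [  -1    1    1    0   37   39   48   50   37   47   50   37   42   33
    30   27   41   39   41   40   40   22]]
```

View pics/crop1.png

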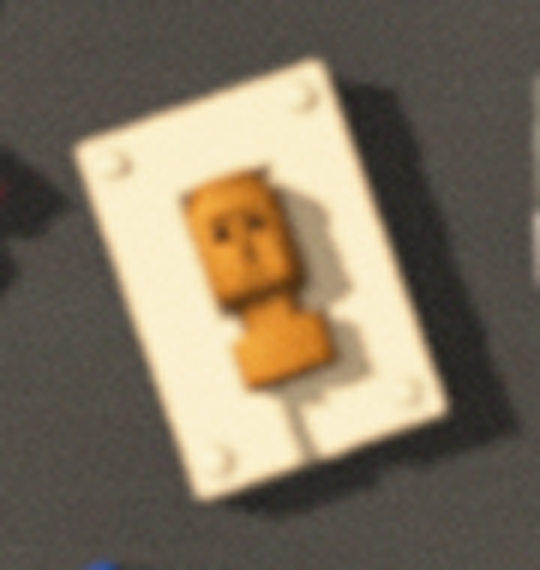

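The crop confirms the bronze bust in the cream mould, crown at the top (crop (225,185)) and foot at (290,350). The mould corners are at crop (75,148), (322,58), (448,408) and (200,500). Now ray-plane fits.

```bash
cat >> h.py <<'E'
def rp(c,uv,z):
    K=c['intrinsics'];uv=np.atleast_2d(uv).astype(float);R=c['R'];C=-R.T@c['t']
    d=np.c_[(uv[:,0]-K[0,2])/K[0,0],(uv[:,1]-K[1,2])/K[1,1],np.ones(len(uv))]@R
    return C+d*((z-C[2])/d[:,2])[:,None]
def proj(c,X):
    p=np.atleast_2d(X)@c['R'].T+c['t'];p=p@c['intrinsics'].T;return p[:,:2]/p[:,2:]
def comp(m):
    n,l,st,_=cv2.connectedComponentsWithStats(m.astype('uint8'));return l==1+st[1:,4].argmax()
E
python3 - <<'E'
from h import *
c=load('top');print('cam',-c['R'].T@c['t'])
o=lambda L:np.array(L)/6+[210,195]-.4
q=rp(c,o([(75,148),(322,58),(448,408),(200,500)]),.042)[:,:2]*1000
print(q.round(1),q.mean(0),[np.linalg.norm(q[i]-q[i-1]) for i in range(4)])
b=rp(c,o([(115,163),(303,97),(410,392),(218,460)]),.048)[:,:2]*1000
print(b.round(1),b.mean(0))
for Q in(q,b):
    a=(Q[0]+Q[1]-Q[2]-Q[3]);print('yaw',np.degrees(np.arctan2(a[1],a[0])), 'perp',np.degrees(np.arctan2(*((Q[0]-Q[1]+Q[3]-Q[2])*[-1,1]))))
h=cv2.cvtColor(c['img'],cv2.COLOR_RGB2HSV);v,u=np.mgrid[0:480,0:640]
m=comp((u>232)&(u<275)&(v>215)&(v<265)&(h[...,1]>140)&(h[...,2]>60))
P=rp(c,np.argwhere(m)[:,::-1],.068)[:,:2]*1000
a=(q[0]+q[1]-q[2]-q[3]);a/=np.linalg.norm(a);n=np.array([-a[1],a[0]])
L=(P-q.mean(0))@np.c_[a,n]
for x in range(-60,60,6):
    s=L[(L[:,0]>=x)&(L[:,0]<x+6)]
    if len(s):print(x,s[:,1].min().round(1),s[:,1].max().round(1),len(s))
# cradle
m=comp((u>355)&(u<412)&(v>195)&(v<275)&(h[...,1]>90)&(h[...,2]>40))
cv2.imwrite('pics/m.png',m*255)
P=rp(c,np.argwhere(m)[:,::-1],.032)[:,:2]*1000;print(cv2.minAreaRect(P.astype('float32')))
m=comp((u>355)&(u<412)&(v>195)&(v<275)&(h[...,1]>90)&(h[...,2]>140))
P=rp(c,np.argwhere(m)[:,::-1],.022)[:,:2]*1000;print(cv2.minAreaRect(P.astype('float32')))
# residual height of objects along path
W=world(c);print('twist of brush z', np.median(W[215:240,300:312,2]))
E
```

```text
cam [0.32864842 0.00196224 1.81163703]
[[578.7 248.3]
 [623.1 129.6]
 [453.5  67.3]
 [409.1 185.6]] [516.11240529 157.68465911] [np.float64(180.83583119196936), np.float64(126.7262762822897), np.float64(180.65062430941268), np.float64(126.30868137063834)]
[[570.6 228.1]
 [603.1 138.1]
 [460.7  85.3]
 [427.9 176.6]] [515.58783757 157.03571928]
yaw 20.21832119583791 perp 20.575680120502394
yaw 20.07637647809251 perp 19.804643104150408
-54 -20.3 19.1 26
-48 -22.2 20.8 33
-42 -21.5 21.5 33
-36 -22.5 21.4 34
-30 -21.7 16.8 26
-24 -14.6 12.2 21
-18 -15.8 17.4 24
-12 -20.4 19.1 30
-6 -19.6 20.8 31
0 -21.6 21.6 34
6 -20.8 21.4 31
12 -20.0 22.2 33
18 -21.0 21.2 31
24 -20.2 22.0 33
30 -19.5 21.8 31
36 -16.1 20.8 28
42 -17.0 18.9 23
((542.0805053710938, -217.3841552734375), (181.853515625, 113.651611328125), 0.19250823557376862)
((541.6015014648438, -220.44906616210938), (151.76901245117188, 77.32925415039062), 1.4707467555999756)
twist of brush z 0.01846858764015993[ WARN:0@0.268] global loadsave.cpp:1063 imwrite_ Unsupported depth image for selected encoder is fallbacked to CV_8U.
```

Emit:
move_arm --pt "1 0.0135 0.043 0 0 0 -0.26" --pt "1 0.0135 0.043 0 0 0 -0.26" --pt "1 0.0135 0.043 0 0 0 -0.26" --pt "1 0.0135 0.043 0 0 0 -0.26" --pt "1 0.0135 0.043 0 0 0 -0.26" --pt "1 0.0135 0.043 0 0 0 -0.26" --pt "1 0.0135 0.043 0 0 0 -0.26" --pt "1 0.0135 0.043 0 0 0 -0.26" --pt "1 0.0135 0.043 0 0 0 -0.26" --pt "1 0.0135 0.043 0 0 0 -0.26" --pt "1 0.0135 0.043 0 0 0 -0.26" --pt "1 0.0135 0.043 0 0 0 -0.26" --pt "1 0.0135 0.043 0 0 0 -0.26" --pt "1 0.0135 0.043 0 0 0 -0.26" --pt "1 0.0135 0.043 0 0 0 -0.26" --pt "1 0.0135 0.043 0 0 0 -0.26" --pt "1 0.0135 0.043 0 0 0 -0.26" --pt "1 0.0135 0.043 0 0 0 -0.26" --pt "1 0 0 0 0 0 0" --pt "1 0 0 0 0 0 0" --force 25

```text
time_s: 2.6
tcp_pos: [0.5256, 0.161, 0.226]
eef_rot: [-180.0, -0.1, -159.9]
contact_force: [-0.0, -0.1, 0.3]
gripper_width: 0.0878
gripper_force: 0.0
```

Emit:
move_arm --pt "1 0.001 0 -0.03 0 0 0" --pt "1 0 0 -0.03 0 0 0" --pt "1 0 0 -0.03 0 0 0" --pt "1 0 0 -0.03 0 0 0" --pt "1 0 0 0 0 0 0" --pt "1 0 0 0 0 0 0"

```text
time_s: 3.35
tcp_pos: [0.5277, 0.1609, 0.1078]
eef_rot: [-180.0, 0.1, -159.9]
contact_force: [0.3, 0.6, 0.3]
gripper_width: 0.0876
gripper_force: 0.0
```

Run:
```python
from h import *
c=cap('scene');im=c['img'][...,::-1]
s=5;u0,v0=335,190
A=cv2.resize(im[v0:v0+120,u0:u0+120],None,fx=s,fy=s,interpolation=cv2.INTER_CUBIC)
t=np.radians(20.2);a=np.array([np.cos(t),np.sin(t),0]);n=np.array([-a[1],a[0],0]);O=np.array([.516,.1574,0])
def draw(L,col):
    p=(proj(c,np.array(L))-[u0,v0]+.5)*s;cv2.polylines(A,[p.round().astype(np.int32)],True,col,1)
k=np.array([0,0,1])
draw([O+x*a+y*n+.042*k for x,y in[(.09,.062),(.09,-.062),(-.09,-.062),(-.09,.062)]],(255,0,0))
B=O+.012*a+.051*k
draw([B+x*a+y*n+.017*k for x,y in[(.024,.023),(.024,-.023),(-.018,-.023),(-.018,.023)]],(0,255,0))
cv2.imwrite('pics/chk.png',A);st=telemetry.get_state();print(st['tcp_pos'],st['eef_rot'])
```

```text
[0.52791302 0.16127834 0.10814596] [ 1.79983528e+02  1.26039548e-01 -1.59896094e+02]
```

View pics/chk.png

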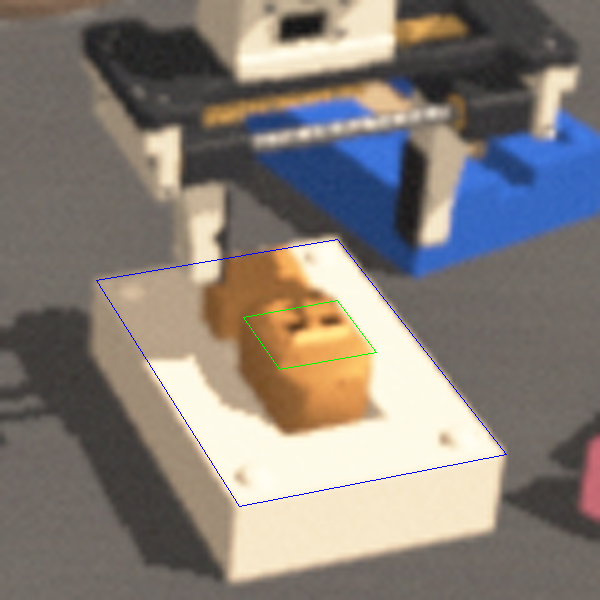

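The overlay lies on the mould (corners (97,280), (505,455)) and on the cheeks (244–376, 300–370), so the estimates agree within about 1 mm. The fingers straddle the head. I'll descend with the tips just above the mould face.

Emit:
move_arm --pt "1 -0.0005 0 -0.02 0 0 -0.3" --pt "1 0 0 -0.02 0 0 0" --pt "1 0 0 -0.012 0 0 0" --pt "1 0 0 -0.009 0 0 0" --pt "1 0 0 0 0 0 0" --pt "1 0 0 0 0 0 0"

```text
time_s: 4.15
tcp_pos: [0.527, 0.1615, 0.0461]
eef_rot: [180.0, 0.0, -160.2]
contact_force: [-0.3, -0.7, 0.8]
gripper_width: 0.0877
gripper_force: 0.0
```

Emit:
move_arm --pt "0.6 0 0 0 0 0 0" --pt "0.3 0 0 0 0 0 0" --pt "0.15 0 0 0 0 0 0" --pt "0.1 0 0 0 0 0 0" --pt "0.05 0 0 0 0 0 0" --pt "0.0 0 0 0 0 0 0" --pt "-0.1 0 0 0 0 0 0" --pt "-0.1 0 0 0 0 0 0" --force 8

```text
time_s: 5.15
tcp_pos: [0.5266, 0.1612, 0.0456]
eef_rot: [-180.0, -0.0, -160.2]
contact_force: [0.1, -0.0, -0.5]
gripper_width: 0.0459
gripper_force: 8.0
```

Emit:
move_arm --pt "-0.5 0 0 0 0 0 0" --pt "-0.5 0 0 0 0 0 0" --pt "-0.5 0 0 0 0 0 0" --pt "-0.5 0 0 0.002 0 0 0" --pt "-0.5 0 0 0.003 0 0 0" --pt "-0.5 0 0 0.005 0 0 0" --pt "-0.5 0 0 0.005 0 0 0" --pt "-0.5 0 0 0 0 0 0" --force 35

```text
time_s: 6.15
tcp_pos: [0.5269, 0.1615, 0.0611]
eef_rot: [180.0, 0.1, -160.2]
contact_force: [-0.4, 0.5, -6.4]
gripper_width: 0.0457
gripper_force: 35.0
```

Emit:
move_arm --pt "-0.5 0 0 0.015 0 0 0" --pt "-0.5 0 0 0.025 0 0 0" --pt "-0.5 0 0 0.025 0 0 0" --pt "-0.5 0 0 0.015 0 0 0" --pt "-0.5 0.0022 -0.0318 0 0 0 -1.65" --pt "-0.5 0.0022 -0.0318 0 0 0 -1.65" --pt "-0.5 0.0022 -0.0318 0 0 0 -1.65" --pt "-0.5 0.0022 -0.0318 0 0 0 -1.65" --pt "-0.5 0.0022 -0.0318 0 0 0 -1.65" --pt "-0.5 0.0022 -0.0318 0 0 0 -1.65" --pt "-0.5 0.0022 -0.0318 0 0 0 -1.65" --pt "-0.5 0.0022 -0.0318 0 0 0 -1.65" --pt "-0.5 0.0022 -0.0318 0 0 0 -1.65" --pt "-0.5 0.0022 -0.0318 0 0 0 -1.65" --pt "-0.5 0.0022 -0.0318 0 0 0 -1.65" --pt "-0.5 0.0022 -0.0318 0 0 0 -1.65" --pt "-0.5 0 0 0 0 0 0" --pt "-0.5 0 0 0 0 0 0"

```text
time_s: 8.4
tcp_pos: [0.5526, -0.2202, 0.1403]
eef_rot: [180.0, -0.0, 180.0]
contact_force: [0.4, 0.6, -6.2]
gripper_width: 0.046
gripper_force: 35.0
```

Run:
```python
from h import *
c=cap('scene');st=telemetry.get_state();print(st['tcp_pos'],st['eef_rot'],st['contact_force'],st['moment'])
s=5;u0,v0=170,180;A=cv2.resize(c['img'][v0:v0+130,u0:u0+150,::-1],None,fx=s,fy=4.6,interpolation=cv2.INTER_CUBIC)
O=np.array([.5416,-.220,0])
for hx,hy,z,col in[(.09,.053,.032,(255,0,0)),(.075,.038,.022,(0,255,0))]:
    p=(proj(c,[O+[x*hx,y*hy,z] for x,y in[(1,1),(1,-1),(-1,-1),(-1,1)]])-[u0,v0]+.5)*[s,4.6]
    cv2.polylines(A,[p.round().astype(np.int32)],True,col,1)
cv2.imwrite('pics/chk2.png',A)
```

```text
[ 0.55268141 -0.21988972  0.14045911] [ 1.79982200e+02 -2.70253180e-02 -1.79971951e+02] [-0.03263483 -0.40223719 -5.9161659 ] [-0.02078397 -0.03471328 -0.02374529]
```

View pics/chk2.png

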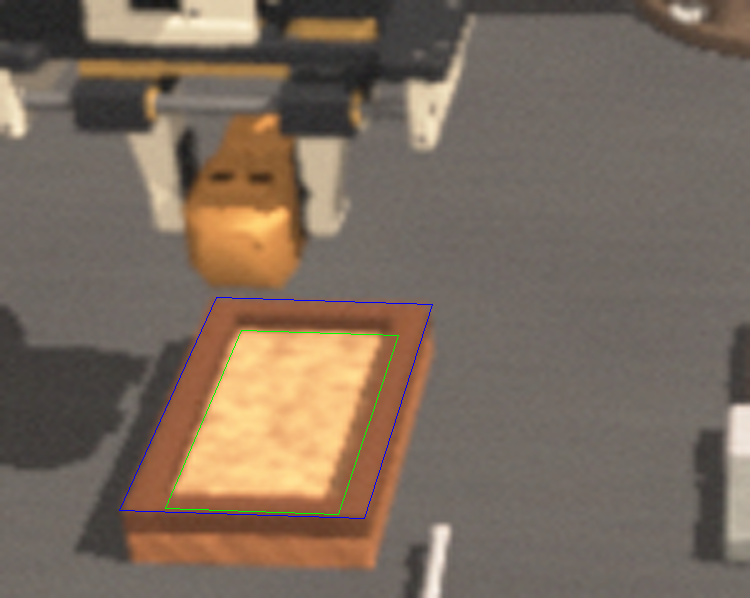

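The bust hangs level above the cradle (head (245,230), crown toward the camera). The cradle outline matches within 3–4 mm, against margins of 15 and 25 mm. Lowering.

Emit:
move_arm --pt "-0.5 0.001 0.001 -0.025 0 0 0" --pt "-0.5 0 0 -0.025 0 0 0" --pt "-0.5 0 0 -0.02 0 0 0" --pt "-0.5 0 0 -0.012 0 0 0" --pt "-0.5 0 0 -0.008 0 0 0" --pt "-0.5 0 0 -0.004 0 0 0" --pt "-0.5 0 0 -0.001 0 0 0" --pt "-0.5 0 0 -0.001 0 0 0" --pt "-0.5 0 0 0 0 0 0" --pt "-0.5 0 0 0 0 0 0"

```text
time_s: 9.7
tcp_pos: [0.5541, -0.2194, 0.0448]
eef_rot: [-180.0, 0.0, -180.0]
contact_force: [-0.3, 0.8, -6.3]
gripper_width: 0.0454
gripper_force: 35.0
```

Emit:
move_arm --pt "-0.5 0 0 -0.001 0 0 0" --pt "-0.5 0 0 -0.001 0 0 0" --pt "-0.5 0 0 -0.0005 0 0 0" --pt "-0.5 0 0 0 0 0 0" --pt "-0.5 0 0 0 0 0 0"

```text
time_s: 10.32
tcp_pos: [0.554, -0.2194, 0.042]
eef_rot: [-180.0, -0.0, -180.0]
contact_force: [0.5, -1.1, -6.5]
gripper_width: 0.0458
gripper_force: 35.0
```

Emit:
move_arm --pt "-0.5 0 0 -0.0005 0 0 0" --pt "-0.5 0 0 -0.0005 0 0 0" --pt "-0.5 0 0 0 0 0 0" --pt "-0.5 0 0 0 0 0 0"

```text
time_s: 10.82
tcp_pos: [0.5541, -0.2194, 0.0416]
eef_rot: [-180.0, 0.0, -180.0]
contact_force: [-3.3, 1.7, 3.2]
gripper_width: 0.0456
gripper_force: 35.0
```

Contact came at the expected height (force now upward). I'll ease the grip and open.

Emit:
move_arm --pt "-0.5 0 0 0 0 0 0" --pt "-0.5 0 0 0 0 0 0" --pt "0.06 0 0 0 0 0 0" --pt "0.12 0 0 0 0 0 0" --pt "0.25 0 0 0 0 0 0" --pt "0.5 0 0 0 0 0 0" --pt "0.8 0 0 0 0 0 0" --pt "0.8 0 0 0 0 0 0" --pt "0.8 0 0 0 0 0 0" --force 5

```text
time_s: 11.95
tcp_pos: [0.554, -0.2194, 0.0411]
eef_rot: [-180.0, 0.0, -180.0]
contact_force: [0.1, 0.4, -0.2]
gripper_width: 0.0784
gripper_force: 0.0
```

Emit:
move_arm --pt "0.8 0 0 0.01 0 0 0" --pt "0.8 0 0 0.02 0 0 0" --pt "0.8 0 0 0.03 0 0 0" --pt "0.8 0 0 0.03 0 0 0" --pt "0.8 0 0 0.03 0 0 0" --pt "0.8 -0.01 -0.03 0.02 0 0 0" --pt "0.8 -0.02 -0.04 0 0 0 0" --pt "0.8 -0.02 -0.04 0 0 0 0" --pt "0.8 -0.02 -0.04 0 0 0 0" --pt "0.8 -0.02 -0.04 0 0 0 0" --pt "0.8 -0.02 -0.04 0 0 0 0" --pt "0.8 -0.02 -0.04 0 0 0 0" --pt "0.8 0 0 0 0 0 0" --pt "0.8 0 0 0 0 0 0"

```text
time_s: 13.7
tcp_pos: [0.4238, -0.4893, 0.1815]
eef_rot: [-180.0, 0.0, 180.0]
contact_force: [-0.7, -0.1, 0.4]
gripper_width: 0.0786
gripper_force: 0.0
```

Run:
```python
from h import *
c=cap('scene');t=cap('top')
A=cv2.resize(c['img'][190:310,180:450,::-1],(790,351),interpolation=cv2.INTER_CUBIC)
B=cv2.resize(t['img'][195:275,210:420,::-1],(640,244),interpolation=cv2.INTER_CUBIC)
A=np.vstack([A,np.pad(B,((0,0),(0,150),(0,0)))]);cv2.imwrite('pics/end.png',A)
```

```text
(no output)
```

View pics/end.png

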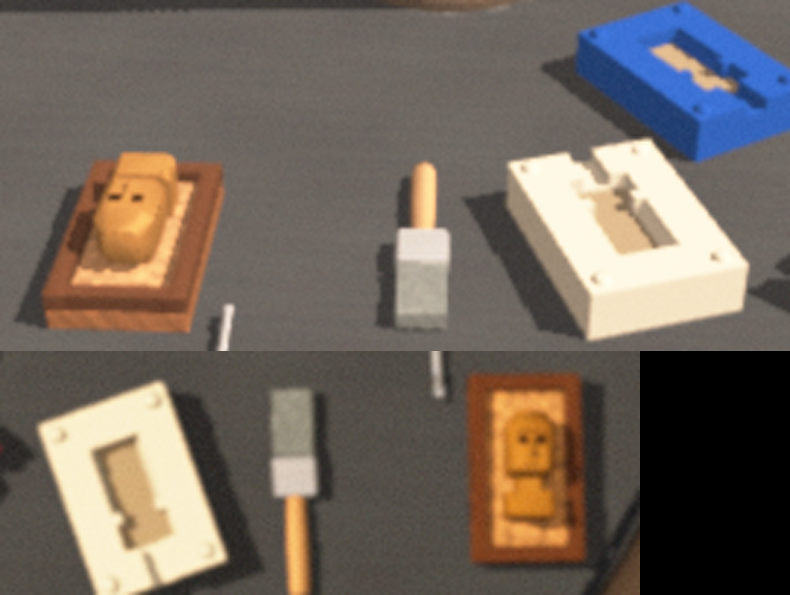

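The bust lies face up and flat on the cork inside the rim (top view (530,465)). The mould is empty and unmoved, and the brush is untouched.

```bash
python3 -c "
from plant import workorder;print(workorder.close_job())"
```

```text
the job is handed in; nothing more can be done
None
```

The bronze bust is lying face up and flat on the cork inside the cradle rim, set down gently with the mould and brush left in place; the job was handed in at about 14 s of the 38 s allowed.

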